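Hang the hand lamp on the drop-flap road hook

TASK

Stow the hand lamp for the road: hang it by its carrying handle on the stanchion's hook, sliding the handle in along the peg, under the drop flap, until it presses against the rubber buffer and the flap has fallen shut in front of it. Then tug the handle back out against the shut flap until you feel it hold, and let the lamp down to hang still on the peg by the middle of its handle. Be gentle with the hook throughout (never push or pull harder than 15 N, nor drop the lamp onto the peg), and leave the other things on the table where they are.

Things in the scene. Friction and masses are not known exactly. Their poses are not given: they have to be found in the camera images.
- lamp_body (a point): Middle of the lamp's body, 44 mm above its foot. A red box-shaped hand lamp, about 0.4 kg, standing upright: 140 mm long (x), 76 wide (y), body top 82 above the foot, round lamp head to +x. Its centre of mass is near here. It may hang either way round.
- handle_bar (a point): Centre of the straight top bar of the lamp's rigid black handle, 138 mm above the lamp's foot. x along the bar, z up. Bar 148 long, 14 wide (y), 12 high; below it a window for the peg, 124 long and 50 high, between end uprights. Gripped some 42 mm from its centre it leaves room for peg and flap; hung, the peg should be near the bar's middle (within 30).
- post_top (a point): Top centre of the stanchion: a square post 32 x 32 mm, 248 high, on a foot plate 100 x 100 x 8 fixed to the table. It carries the hook: a straight level steel peg, and above it a level arm with the flap, one piece clamped in the post. That piece is NOT measured: it sits up to 12 mm further in or out along the peg, and up to 5 mm higher or lower, than told here.
- hook_root (a point): Where the peg (14 mm diameter, its axis nominally 198 above the table) leaves the post's face; nominal. The peg points along this point's -y, 123 long to its free tip. The bar goes on over the tip, rests on the peg's top and slides in. Peg, buffer and flap have to be felt: go slowly, stop at about 6 N; never over 15 N on flap or buffer, 30 N on the peg.
- flap_hinge_nominal (a point): Nominal place of the flap's hinge (96.5 mm out from the post's face, 38 above the peg's top), at the end of the arm: 16 mm wide, 10 thick, level with the hinge; 25 wide at the hinge. The arm's top is 43 above the peg's top: nothing stands higher over the peg. Same axes as hook_root.
- flap (a joint): Steel drop flap, 14 mm wide, 35 long, 30 g, rad: 0 = hanging shut on its stop, foot 4 mm over the peg and 7 further in than the hinge; it swings only inwards and up (+, to 1.25). The bar sliding in on the peg lifts it to about 0.7; it falls to 0 when the bar's outer side is 24 to 30 mm inside the hinge: against the buffer. A bar held higher must go deeper or be lowered.
- buffer (a joint): Push-in of the rubber buffer, m (0 free, 0.005 bottomed; 2.5 N per mm). A black rubber sleeve, 28 mm diameter, round the peg at its post end; its front is nominally 56 mm from the post's face, so the bar's centre is 63 from it on touching and, tugged out against the shut flap, about 83: some 20 mm of travel.
Not all that is in view belongs to the job. Of the things that look like the part that bears post_top, the smaller one is meant. What is shaped like the part that bears lamp_body but turquoise is not meant.

How it is judged:
On the way, in this order (a step that is already met when the one before it is completed fails the run):
1. the handle, threaded on the peg, has lifted the flap (value of joint flap above 0.35 rad and contact force between lamp and flap above 0.02 N), for 0.05 s.
2. the handle is pushed home against the rubber buffer (contact force between lamp and buffer above 1.5 N), for 0.1 s.
3. with the flap fallen shut, the handle is tugged back against it (value of joint flap below 0.15 rad and contact force between lamp and flap above 1.5 N), for 0.15 s.
At the end, for the whole second after the job is handed in: The lamp hangs at rest (under 0.03 m/s) by its handle bar on the peg, between the buffer and the shut flap (flap under 0.15 rad), with the peg within 30 mm of the middle of the bar, its weight on the peg and nothing else holding it (value of joint flap below 0.15 rad and y of handle_bar in the frame of hook between -0.102 and -0.07 m and x of handle_bar in the frame of hook_root between -0.03 and 0.03 m and z of handle_bar in the frame of hook_root between 0 and 0.026 m and contact force between lamp and hook above 1 N and linear speed of lamp below 0.03 m/s); the robot touches nothing.
It fails at once if the lamp presses on the flap or the buffer with more than 15 N, or on the hook as a whole with more than 30 N (contact force between lamp and flap above 15 N or contact force between lamp and buffer above 15 N or contact force between lamp and hook above 30 N).
It fails at once if another thing on the table is moved by more than 25 mm (distance of any of pill_a, pill_b, tin, key, torch, mug, driver from where it was at the start of the episode above 0.025 m).
It also fails if it takes over 72 s, if anything falls off the work surface, if the arm or the gripper's body presses on something with over 40 N, if the wrist force passes 120 N, or if a joint passes its speed limit or range.

ROBOT

A 7-joint arm with a two-finger parallel gripper is mounted at the origin on the work surface. World frame = base frame: x ahead of the robot, y to its left, z up, the work surface at z = 0. Lengths are in m, angles in rad, forces in N, time in s.
With the tool pointing down it reaches from about 0.375 to 0.925 m from the base axis. Payload 3.1 kg.
Tool frame: the origin (TCP) lies on the centre line of the jaws, within the pads' length; the fingertips stand 17 mm ahead of it and the grasp point (between the pads) lies 2 mm behind it; z points along the fingers, y is the line along which they close (so a half turn about z gives the same grasp; the last joint's range is limited). The gripper opens to 85 mm and grips with 20 to 120 N. Pads are 22 mm wide; open, the fingers measure 114 mm over their backs; the gripper's body (76 mm by 85 mm) begins 54 mm behind the grasp point. The pads swing forward as they close: fully open they stand 13 mm farther back than shut.
Start: joints at [1.196, 0.383, 0.044, 1.598, -0.018, 1.161, -0.05], TCP at [0.178, -0.625, 0.248] pointing down, gripper open.
Joint ranges: [-2.61, 2.61], [-0.41, 2.15], [-1.48, 1.57], [0, 2.5], [-1.57, 4.71], [0.05, 1.97], [-2.85, 2.85]. Speed limits (rad/s): [2.79, 2.79, 3.14, 3.14, 3.14, 3.14, 3.14].

INTERFACE

Orientations are given as a unit quaternion [x, y, z, w].
In Python, from workcell import manip gives the robot as it stands. The module is installed in compiled form; this text tells all that it offers.
- The arm moves only by the tool step_arm, never from a script. Its arguments are lists of equal length, an entry for each row: "fingers": the gripper command: -1 is shut, 1 is fully open, values between are in proportion; "translation": the shift along the tool's x, y, z as a fraction of full scale, a list of three; "rotation": the turn, a rotation vector about the tool's x, y, z as a fraction of full scale, a list of three. A call has 1 to 10 rows; each row is the pose to reach, as a shift and turn from the pose commanded when the call began, along the tool's axes at that moment; what a row does not reach only later rows make up. Full scale, the value 1, is 0.25 m for a shift and 90 degrees for a turn. A row lasts 1/10 s, in which the tool goes at most 50 mm and 8.59 degrees, less where a joint would pass 70% of its speed; a pose out of reach is approached as far as the arm can. A call with a number of a shift or a turn outside -1 to 1 is refused whole. A call with a gripper value outside its range is refused whole. The fingers move at their own pace and stop on an object; "force" is the grip in N (left out, the last holds). Time passes only in rows, so rows that repeat a pose let the fingers close. It gives the time, the measured TCP pose, the force, the opening and the grip force at its end, in the units of the state.
- manip.get_obs(): the state, without advancing time (a new reading comes with each control period).
- manip.read_camera(name): name is "scene" or "top"; returns the picture (400x640x3 uint8, red, green, blue); there is no depth.
- manip.camera_info(name): a dict with "fx", "fy", "cx", "cy" (pixels), "R" (3x3) and "t" (3): a world point X has camera coordinates R X + t. Camera axes: x right, y down, z forward; pixel columns grow to the right and rows downward; lengths in m; the calibration is good to about 2 mm. A picture is of the moment at which its call begins. camera_info takes no time and is no camera call.
- manip.hand_in(): hands the job in; it is judged then, once.
The state is a dict: "clock": time; "qpos": joint angles; "qvel": joint speeds; "joint_efforts": joint torques, N m; "tcp_pos": TCP position; "tool_rot": TCP orientation; "force": force on the tool from outside, world axes, zero at the start; "moment": the same for the moment, N m; "finger_gap": finger opening in m; "grip_force": force on a finger pad.
Only numpy, scipy, OpenCV 4.12 (cv2) and the standard library are available. Lean on these libraries where they do the work, as an engineer would, in place of code of your own. Each camera call takes 0.05 s, during which the arm holds its last target. There are 200 camera calls.

## Working session

There is one attempt and no reset: what is moved stays moved. The work goes in short steps, Python scripts to look and compute and a tool call to move; the robot and the scene stay as the last step left them, time stands still between calls to the robot, and variables do not carry over. Pictures are saved under pics/ and viewed, at most 10 in all, crops included, and the job is handed in when it is done.

Besides the shell and the picture viewer there is one more tool, called as name(argument=value, ...) on one line, values as JSON. step_arm: Moves the arm, as the interface text tells. Its arguments: {"type":"object","properties":{"fingers":{"type":"array"},"translation":{"type":"array"},"rotation":{"type":"array"},"force":{"type":"number"}},"required":["fingers","translation","rotation"]}

```bash
mkdir -p pics; python3 - <<'E'
from workcell import manip
import cv2,numpy as np
for n in("scene","top"):
    im=manip.read_camera(n); cv2.imwrite(f"pics/{n}0.png",im[...,::-1])
    print(n,{k:np.round(v,4).tolist() for k,v in manip.camera_info(n).items()})
o=manip.get_obs(); print({k:np.round(v,3).tolist() for k,v in o.items()})
E
```

```text
scene {'fx': 484.723, 'fy': 484.723, 'cx': 316.3838, 'cy': 197.6251, 'R': [[-0.8539, 0.5199, -0.0216], [0.315, 0.4835, -0.8167], [-0.4142, -0.7042, -0.5767]], 't': [0.4565, 0.0632, 1.6321]}
top {'fx': 455.2119, 'fy': 455.2119, 'cx': 317.6411, 'cy': 201.1325, 'R': [[-0.002, -1.0, -0.0005], [-0.9797, 0.0021, -0.2006], [0.2006, 0.0001, -0.9797]], 't': [-0.156, 0.4912, 1.4279]}
{'clock': 0.1, 'qpos': [1.196, 0.384, 0.044, 1.599, -0.018, 1.161, -0.05], 'qvel': [-0.0, -0.001, 0.0, -0.004, -0.002, 0.001, 0.001], 'joint_efforts': [0.003, -43.473, 1.029, -25.045, 0.011, 0.005, 0.0], 'tcp_pos': [0.177, -0.624, 0.247], 'tool_rot': [0.99, 0.138, -0.0, -0.001], 'force': [-0.269, -0.624, -0.349], 'moment': [-0.001, 0.022, 0.015], 'grip_force': 0.0, 'finger_gap': 0.086}
```

View pics/scene0.png

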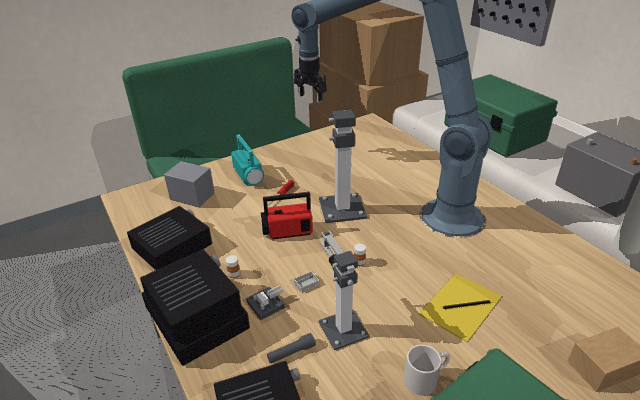

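View pics/top0.png

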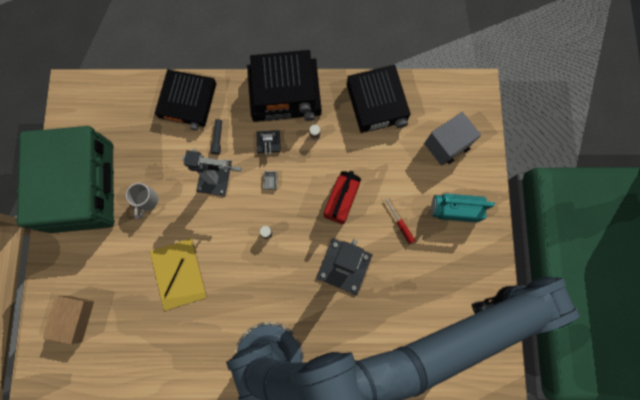

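Candidates. Lamp: red at scene (288,215) / top (342,197); turquoise at scene (247,165), not meant. Stanchions: scene (344,165) / top (345,265), and scene (343,300) / top (213,178). I take the second because it looks smaller. I'll check both choices in a close crop.

```bash
python3 - <<'E'
import cv2,numpy as np
s=cv2.imread("pics/scene0.png");t=cv2.imread("pics/top0.png")
r=lambda im,x,y,w,h,k:cv2.resize(im[y:y+h,x:x+w],None,fx=k,fy=k,interpolation=cv2.INTER_CUBIC)
a=r(s,240,100,140,260,2.3)[:598]; b=r(t,170,130,110,80,4)[:299]; c=r(t,290,160,110,150,4)
out=np.zeros((600,800,3),np.uint8); out[:a.shape[0],:a.shape[1]]=a
b=b[:, :470]; out[:b.shape[0],325:325+b.shape[1]]=b
c=r(t,300,165,110,75,4)[:300,:470]; out[300:300+c.shape[0],325:325+c.shape[1]]=c
cv2.imwrite("pics/crop1.png",out)
E
```

```text
(no output)
```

View pics/crop1.png

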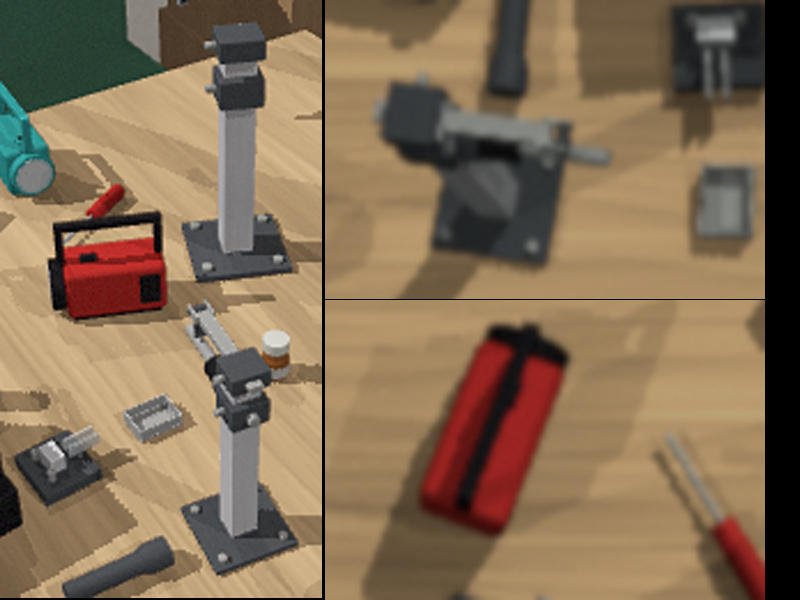

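The crop confirms the choice. The stanchion at scene (343,300) / top (213,178) carries peg and flap and is the shorter one, and the lamp is the red one at top (342,197). Next is a fit of the poses from labelled points.

```bash
cat >h.py <<'E'
from workcell import manip
import numpy as np,cv2
from scipy.optimize import least_squares
C={n:manip.camera_info(n) for n in("scene","top")}
def proj(n,X):
    c=C[n];p=np.asarray(X)@np.array(c["R"]).T+np.array(c["t"])
    return np.stack([c["fx"]*p[...,0]/p[...,2]+c["cx"],c["fy"]*p[...,1]/p[...,2]+c["cy"]],-1)
def place(q,L):
    c,s=np.cos(q[2]),np.sin(q[2]);L=np.atleast_2d(L)
    return np.c_[q[0]+c*L[:,0]-s*L[:,1],q[1]+s*L[:,0]+c*L[:,1],L[:,2]]
def bp(n,uv,z):
    c=C[n];R=np.array(c["R"]);t=np.array(c["t"]);d=R.T@np.array([(uv[0]-c["cx"])/c["fx"],(uv[1]-c["cy"])/c["fy"],1]);o=-R.T@t
    return o+d*(z-o[2])/d[2]
E
python3 - <<'E'
from h import *
for uv in [(225,196.2),(197.5,192.5),(231.7,160.5)]: print("top",bp("top",uv,.008).round(3))
for uv in [(369.1,336.1),(331.3,348.7),(319.6,323)]: print("sc",bp("scene",uv,.008).round(3))
print("tip",bp("top",(322,169),.198).round(3),bp("top",(170+283/4,169),.198).round(3))
for uv in [(351.25,171.25),(335,217.5)]: print("bar top",bp("top",uv,.144).round(3))
for uv in [(263.9,197),(309.6,192.6)]: print("bar sc",bp("scene",uv,.144).round(3))
# arm direction: edges of arm in top
for uv in [(170+120/4,130+118/4),(170+225/4,130+130/4)]: print("arm",bp("top",uv,.248).round(3))
# big post plate
for uv in [(332,239),(372,254),(355,294),(318,279)]: print("A",bp("top",uv,.008).round(3))
E
```

```text
top [0.517 0.153 0.008]
top [0.53  0.246 0.008]
top [0.641 0.135 0.008]
sc [0.535 0.258 0.008]
sc [0.637 0.239 0.008]
sc [0.619 0.155 0.008]
tip [ 0.557 -0.17   0.198] [0.558 0.07  0.198]
bar top [ 0.565 -0.261  0.144]
bar top [ 0.421 -0.209  0.144]
bar sc [ 0.563 -0.258  0.144]
bar sc [ 0.433 -0.202  0.144]
arm [0.572 0.179 0.248]
arm [0.563 0.103 0.248]
A [ 0.372 -0.204  0.008]
A [ 0.323 -0.334  0.008]
A [ 0.195 -0.276  0.008]
A [ 0.243 -0.158  0.008]
```

```bash
cat >>h.py <<'E'
def box(x0,x1,y0,y1,z0,z1):
    P=np.array([[x,y,z] for x in(x0,x1) for y in(y0,y1) for z in(z0,z1)])
    return [(P[i],P[j]) for i in range(8) for j in range(i) if (P[i]!=P[j]).sum()==1]
def overlay(im,n,q,segs,x,y,w,h,k,col):
    if im.shape[0]==400: im=cv2.resize(im[y:y+h,x:x+w],None,fx=k,fy=k,interpolation=cv2.INTER_CUBIC)
    for a,b in segs:
        p=(proj(n,place(q,[a,b]))-[x,y]+.5)*k
        cv2.line(im,tuple(map(int,p[0])),tuple(map(int,p[1])),col,1,cv2.LINE_AA)
    return im
def post(du=0,dz=0):
    zt=.205+dz; yf=-.016-du
    return box(-.05,.05,-.05,.05,0,.008)+box(-.016,.016,-.016,.016,.008,.248)+box(-.007,.007,yf-.123,yf,.191+dz,zt)+box(-.008,.008,yf-.0965,yf,zt+.033,zt+.043)
lamp=box(-.07,.07,-.038,.038,0,.082)+box(-.074,.074,-.007,.007,.132,.144)+box(-.062,.062,-.002,.002,.082,.132)
E
python3 - <<'E'
from h import *
cb={"top":[((-.05,-.05,.008),(225,196.2)),((-.05,.05,.008),(197.5,192.5))],
"scene":[((-.05,.05,.008),(369.1,336.1)),((.05,.05,.008),(331.3,348.7)),((.05,-.05,.008),(319.6,323))]}
lb={"top":[((.074,0,.144),(351.25,171.25)),((-.074,0,.144),(335,217.5))],"scene":[((.074,0,.144),(263.9,197)),((-.074,0,.144),(309.6,192.6))]}
def fit(d,q0):
    f=lambda q:np.concatenate([(proj(n,place(q,[a for a,_ in v]))-[b for _,b in v]).ravel() for n,v in d.items()])
    r=least_squares(f,q0,loss="soft_l1");print(r.x.round(4),f(r.x).round(1));return r.x
P=fit(cb,[.58,.195,-.15]);L=fit(lb,[.495,-.233,-.36]);np.save("P.npy",P);np.save("L.npy",L)
s=cv2.imread("pics/scene0.png");t=cv2.imread("pics/top0.png")
G=(0,255,0)
out=np.zeros((600,800,3),np.uint8)
def put(i,x,y): h,w=min(600-y,i.shape[0]),min(800-x,i.shape[1]);out[y:y+h,x:x+w]=i[:h,:w]
put(overlay(s,"scene",P,post(),305,225,80,130,4.6,G),0,0)
put(overlay(t,"top",P,post(),180,145,70,58,6,G),375,0)
put(overlay(s,"scene",L,lamp,255,185,65,58,3.5,(255,255,0)),375,350)
put(overlay(t,"top",L,lamp,320,160,50,66,3.7,(255,255,0)),605,350)
cv2.imwrite("pics/ov1.png",out)
E
```

```text
[ 0.5756  0.1984 -0.1433] [-0.9 -0.6 -2.7 -1.   0.  -1.   1.9 -0.2 -2.3 -3.5]
[ 0.4947 -0.2344 -0.3507] [-0.2  0.3 -0.1 -1.3 -0.4 -0.1  0.9 -1.8]
```

View pics/ov1.png

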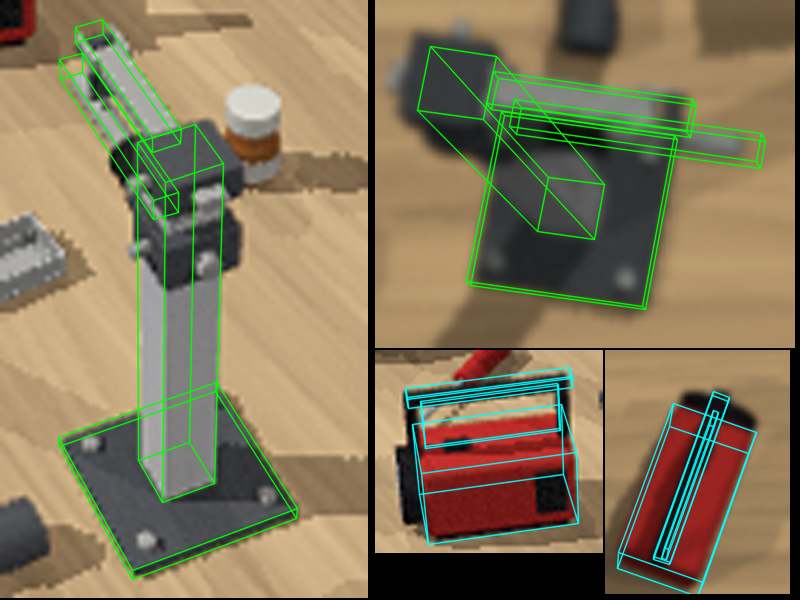

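```bash
cat >>h.py <<'E'
def go(x,y,z,yaw):
    o=manip.get_obs();q=o["tool_rot"]
    from scipy.spatial.transform import Rotation as R
    T=R.from_quat(q);X=T.as_matrix();p=np.array(o["tcp_pos"])
    d=X.T@(np.array([x,y,z])-p)
    c,s=np.cos(yaw),np.sin(yaw)
    W=R.from_matrix(np.array([[c,s,0],[s,-c,0],[0,0,-1]]))
    print("t",round(o["clock"],2),"p",p.round(4),"yaw",round(np.arctan2(X[1,0],X[0,0]),4),"zaxis",X[:,2].round(4),"F",np.round(o["force"],2))
    print("TR",(d/.25).round(4),"ROT",((T.inv()*W).as_rotvec()/(np.pi/2)).round(4))
E
python3 - <<'E'
from h import *
A=np.mean([bp("top",u,.008) for u in [(332,239),(372,254),(355,294),(318,279)]],0);print(A)
for z in (.2,.25,.3,.35,.4): print(z,proj("scene",[A[0],A[1],z]).round(0),proj("top",[A[0],A[1],z]).round(0))
L=np.load("L.npy");g=place(L,[-.042,0,.138])[0];print(g)
go(g[0],g[1],.42,L[2])
E
```

```text
[ 0.2833799  -0.24291836  0.008     ]
0.2 [342. 158.] [348. 262.]
0.25 [342. 144.] [349. 261.]
0.3 [343. 130.] [351. 260.]
0.35 [343. 116.] [352. 258.]
0.4 [343. 100.] [354. 256.]
[ 0.45526159 -0.22000255  0.138     ]
t 0.1 p [ 0.1774 -0.6245  0.247 ] yaw 0.2769 zaxis [-8.0e-04  2.3e-03 -1.0e+00] F [-0.27 -0.62 -0.35]
TR [ 1.5113 -1.2541 -0.6893] ROT [-0.0015  0.0006  0.3996]
```

step_arm(fingers=[1,1,1,1,1,1,1,1,1,1], translation=[[0,0,-0.2],[0.05,0,-0.4],[0.15,-0.1,-0.55],[0.25,-0.2,-0.69],[0.38,-0.3,-0.69],[0.5,-0.4,-0.69],[0.63,-0.5,-0.69],[0.75,-0.63,-0.69],[0.75,-0.63,-0.69],[0.75,-0.63,-0.69]], rotation=[[0,0,0],[0,0,0],[0,0,0.03],[0,0,0.06],[0,0,0.09],[0,0,0.13],[0,0,0.17],[0,0,0.2],[0,0,0.2],[0,0,0.2]])

```text
clock: 1.1
tcp_pos: [0.3157, -0.4212, 0.4205]
tool_rot: [1.0, -0.017, -0.0, 0.0]
force: [0.0, -0.5, 0.1]
finger_gap: 0.0855
grip_force: 0.0
```

```bash
python3 -c "
from h import *
go(.4553,-.22,.40,-.351)"
```

```text
t 1.1 p [ 0.3157 -0.4212  0.4205] yaw -0.0336 zaxis [-7.e-04 -0.e+00 -1.e+00] F [ 0.02 -0.46  0.05]
TR [ 0.5311 -0.823   0.0818] ROT [1.000e-04 4.000e-04 2.021e-01]
```

step_arm(fingers=[1,1,1,1,0.5,0,0,0,0,0], translation=[[0.1,-0.15,0],[0.22,-0.34,0],[0.35,-0.53,0],[0.47,-0.72,0],[0.531,-0.823,0.1],[0.531,-0.823,0.25],[0.531,-0.823,0.4],[0.531,-0.823,0.55],[0.531,-0.823,0.6],[0.531,-0.823,0.6]], rotation=[[0,0,0.04],[0,0,0.09],[0,0,0.14],[0,0,0.19],[0,0,0.202],[0,0,0.202],[0,0,0.202],[0,0,0.202],[0,0,0.202],[0,0,0.202]])

```text
clock: 2.1
tcp_pos: [0.4533, -0.2228, 0.2684]
tool_rot: [0.984, -0.178, -0.003, -0.001]
force: [-0.4, 0.7, -0.2]
finger_gap: 0.0424
grip_force: 0.0
```

```bash
python3 - <<'E'
from h import *
go(.4553,-.22,.136,-.351)
im=manip.read_camera("scene")[...,::-1].copy(); t=manip.read_camera("top")[...,::-1].copy()
a=cv2.resize(im[90:250,230:390],None,fx=3.7,fy=3.7); b=cv2.resize(t[130:280,290:350],None,fx=3.3,fy=3.3)
cv2.imwrite("pics/g1.png",np.hstack([a[:490],cv2.resize(b,(200,490))]))
E
```

```text
t 2.1 p [ 0.4533 -0.2228  0.2684] yaw -0.3571 zaxis [-0.005   0.0023 -1.    ] F [-0.37  0.75 -0.16]
TR [ 0.0065 -0.0131  0.5296] ROT [-0.0003  0.0035 -0.0039]
```

View pics/g1.png

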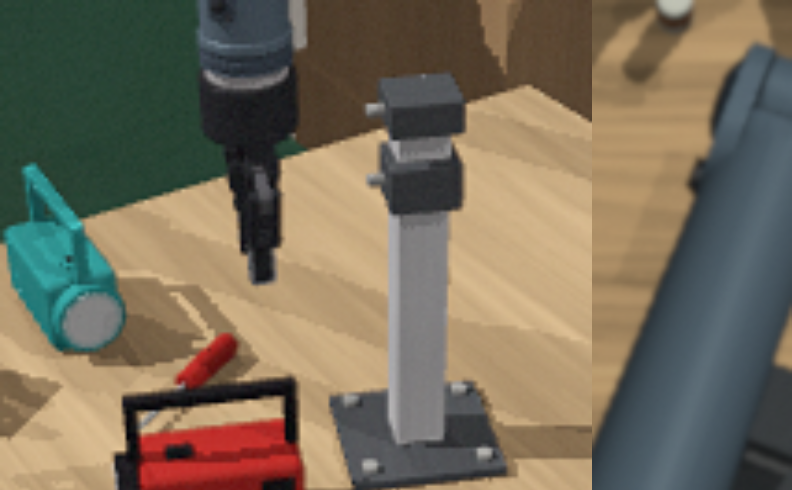

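The gripper is clear of the tall post and sits above the robot-side end of the handle, around crop (262,280). I'll descend and grip.

step_arm(fingers=[0,0,0,0,0,0,-1,-1,-1,-1], translation=[[0.006,-0.013,0.1],[0.006,-0.013,0.22],[0.006,-0.013,0.35],[0.006,-0.013,0.45],[0.006,-0.013,0.53],[0.006,-0.013,0.53],[0.006,-0.013,0.53],[0.006,-0.013,0.53],[0.006,-0.013,0.53],[0.006,-0.013,0.53]], rotation=[[0,0.0035,-0.004],[0,0.0035,-0.004],[0,0.0035,-0.004],[0,0.0035,-0.004],[0,0.0035,-0.004],[0,0.0035,-0.004],[0,0.0035,-0.004],[0,0.0035,-0.004],[0,0.0035,-0.004],[0,0.0035,-0.004]], force=90)

```text
clock: 3.2
tcp_pos: [0.46, -0.2198, 0.1407]
tool_rot: [0.985, -0.173, 0.005, 0.001]
force: [0.2, 0.9, 6.3]
finger_gap: 0.0117
grip_force: 88.8
```

```bash
python3 -c "
from h import *
go(.4553,-.22,.136,-.351);print(manip.get_obs()['finger_gap'],manip.get_obs()['grip_force'])"
```

```text
t 3.2 p [ 0.46   -0.2198  0.1407] yaw -0.3477 zaxis [ 0.0097 -0.0039 -0.9999] F [0.24 0.86 6.31]
TR [-0.0176  0.007   0.0187] ROT [ 0.0002 -0.0067  0.0021]
0.011745372349978708 88.83518099784851
```

step_arm(fingers=[-1,-1,-1,-1,-1,-1,-1,-1], translation=[[0,0,-0.02],[0,0,-0.06],[0,0,-0.12],[0,0,-0.2],[0,0,-0.28],[0,0,-0.3],[0,0,-0.3],[0,0,-0.3]], rotation=[[0,0,0],[0,0,0],[0,0,0],[0,0,0],[0,0,0],[0,0,0],[0,0,0],[0,0,0]])

```text
clock: 4.0
tcp_pos: [0.4563, -0.2189, 0.2121]
tool_rot: [0.985, -0.173, 0.001, 0.0]
force: [-1.0, -0.1, -4.8]
finger_gap: 0.0119
grip_force: 87.7
```

```bash
python3 - <<'E'
from h import *
go(.4553,-.22,.30,-.143)
o=manip.get_obs();print(o["finger_gap"],np.round(o["moment"],3))
im=manip.read_camera("scene")[...,::-1].copy(); t=manip.read_camera("top")[...,::-1].copy()
a=cv2.resize(im[90:250,230:390],None,fx=3.7,fy=3.7); b=cv2.resize(t[130:280,290:380],None,fx=2.3,fy=3.3)
cv2.imwrite("pics/g2.png",np.hstack([a[:490],cv2.resize(b,(200,490))]))
E
```

```text
t 4.0 p [ 0.4563 -0.2189  0.2121] yaw -0.3485 zaxis [ 2.8e-03 -9.0e-04 -1.0e+00] F [-1.02 -0.13 -4.75]
TR [-0.0012  0.0056 -0.3514] ROT [ 1.000e-04 -1.900e-03 -1.308e-01]
0.011935671422137483 [0.042 0.165 0.025]
```

View pics/g2.png

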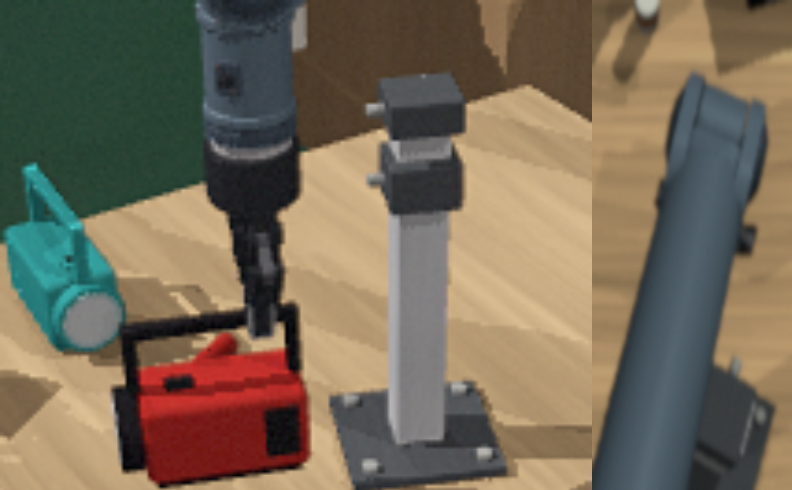

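The lamp is held and level, with the bar gripped about 38 mm from its middle. Next I'll carry it to a spot in front of the peg tip.

```bash
cat >>h.py <<'E'
P=np.load("P.npy")
def hk(d,z,x=0.):
    "TCP goal for bar centre d out from nominal post face, TCP height z"
    w=place([P[0],P[1],-.143],[[x-.0376,-.016-d,z]])[0];print(w.round(4));go(*w,-.143)
def where():
    o=manip.get_obs();p=np.array(o["tcp_pos"]);c,s=np.cos(-.143),np.sin(-.143);v=p-[P[0],P[1],0]
    F=np.array(o["force"]);f=lambda v:np.round([c*v[0]+s*v[1],-s*v[0]+c*v[1],v[2]],4)
    print("clock",round(o["clock"],2),"bar x",(f(v)[0]+.0376).round(4),"d",(-f(v)[1]-.016).round(4),"tcpz",p[2].round(4),"Fhook",f(F),"gap",round(o["finger_gap"],4))
E
python3 -c "
from h import *
hk(.20,.29)"
```

```text
[ 0.5076 -0.01    0.29  ]
t 4.1 p [ 0.4562 -0.2187  0.2117] yaw -0.3484 zaxis [ 2.2e-03 -4.0e-04 -1.0e+00] F [ 0.47  0.36 -3.33]
TR [-0.0911 -0.855  -0.3131] ROT [-1.000e-04 -1.400e-03 -1.307e-01]
```

step_arm(fingers=[-1,-1,-1,-1,-1,-1,-1,-1,-1,-1], translation=[[0,-0.03,-0.1],[-0.02,-0.12,-0.22],[-0.03,-0.25,-0.31],[-0.045,-0.4,-0.31],[-0.06,-0.55,-0.31],[-0.075,-0.68,-0.31],[-0.085,-0.78,-0.31],[-0.091,-0.84,-0.31],[-0.091,-0.855,-0.31],[-0.091,-0.855,-0.31]], rotation=[[0,0,0],[0,0,-0.02],[0,0,-0.04],[0,0,-0.06],[0,0,-0.085],[0,0,-0.105],[0,0,-0.12],[0,0,-0.131],[0,0,-0.131],[0,0,-0.131]])

```text
clock: 5.1
tcp_pos: [0.5084, -0.011, 0.2901]
tool_rot: [0.997, -0.071, 0.002, 0.001]
force: [-0.0, 0.1, -3.2]
finger_gap: 0.012
grip_force: 88.1
```

```bash
python3 - <<'E'
from h import *
where();hk(.155,.226)
im=manip.read_camera("scene")[...,::-1].copy(); t=manip.read_camera("top")[...,::-1].copy()
a=overlay(im,"scene",[P[0],P[1],-.143],post(-.007),255,165,120,120,4.6,(0,255,0)); b=cv2.resize(t[130:230,170:300],(240,552))
b=cv2.resize(t[130:230,170:300],(240,185))
out=np.zeros((552,800,3),np.uint8);out[:,:552]=a[:552];out[:185,555:795]=b
cv2.imwrite("pics/g3.png",out)
E
```

```text
clock 5.1 bar x 0.0009 d 0.2008 tcpz 0.2901 Fhook [-0.0486  0.1427 -3.242 ] gap 0.012
[0.514  0.0345 0.226 ]
t 5.1 p [ 0.5084 -0.011   0.2901] yaw -0.1429 zaxis [ 0.0039 -0.0024 -1.    ] F [-0.03  0.15 -3.24]
TR [-0.0047 -0.1839  0.2559] ROT [ 0.0012 -0.0027  0.0001]
```

View pics/g3.png

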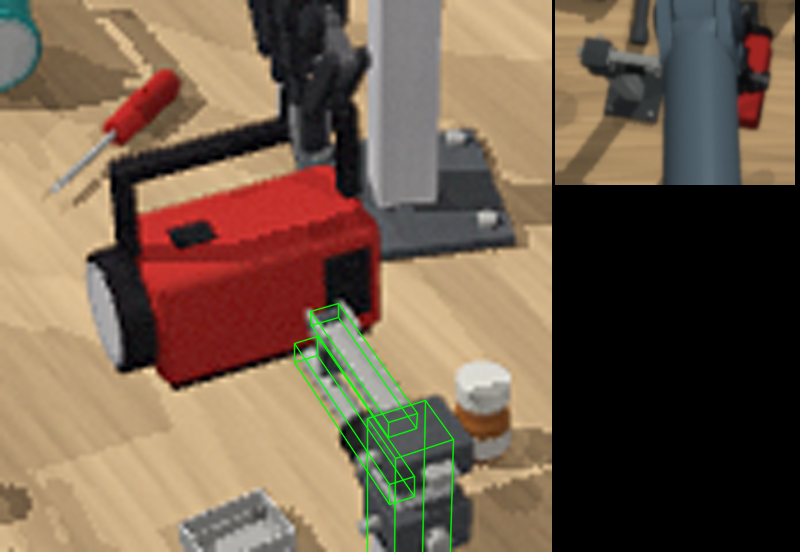

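step_arm(fingers=[-1,-1,-1,-1,-1,-1,-1,-1,-1,-1], translation=[[-0.003,0,0.05],[-0.003,0,0.12],[-0.003,0,0.19],[-0.003,0,0.24],[-0.003,0,0.256],[-0.004,-0.05,0.256],[-0.004,-0.11,0.256],[-0.005,-0.16,0.256],[-0.005,-0.184,0.256],[-0.005,-0.184,0.256]], rotation=[[0,-0.002,0],[0,-0.002,0],[0,-0.002,0],[0,-0.002,0],[0,-0.002,0],[0,-0.002,0],[0,-0.002,0],[0,-0.002,0],[0,-0.002,0],[0,-0.002,0]])

```text
clock: 6.2
tcp_pos: [0.5147, 0.0372, 0.2273]
tool_rot: [0.998, -0.07, 0.002, 0.0]
force: [-0.6, 0.5, -3.8]
finger_gap: 0.012
grip_force: 88.1
```

```bash
python3 -c "
from h import *
where();hk(.108,.226)"
```

```text
clock 6.2 bar x 0.0003 d 0.1522 tcpz 0.2273 Fhook [-0.6396  0.4125 -3.7968] gap 0.012
[0.5207 0.0811 0.226 ]
t 6.2 p [0.5147 0.0372 0.2273] yaw -0.1395 zaxis [ 3.4e-03 -8.0e-04 -1.0e+00] F [-0.57  0.5  -3.8 ]
TR [-0.0006 -0.1769  0.0051] ROT [ 0.0002 -0.0022  0.0023]
```

step_arm(fingers=[-1,-1,-1,-1,-1,-1,-1,-1,-1,-1], translation=[[0,-0.02,0.003],[0,-0.04,0.003],[0,-0.06,0.003],[0,-0.08,0.003],[0,-0.1,0.003],[0,-0.12,0.003],[0,-0.14,0.003],[0,-0.16,0.003],[0,-0.168,0.003],[0,-0.168,0.003]], rotation=[[0,-0.002,0],[0,-0.002,0],[0,-0.002,0],[0,-0.002,0],[0,-0.002,0],[0,-0.002,0],[0,-0.002,0],[0,-0.002,0],[0,-0.002,0],[0,-0.002,0]])

```text
clock: 7.2
tcp_pos: [0.5202, 0.0774, 0.2258]
tool_rot: [0.997, -0.071, -0.0, 0.0]
force: [-1.0, 0.6, -3.4]
finger_gap: 0.0118
grip_force: 88.1
```

```bash
python3 -c "
from h import *
where()"
```

```text
clock 7.2 bar x 0.0 d 0.1117 tcpz 0.2258 Fhook [-1.115   0.4063 -3.4152] gap 0.0118
```

step_arm(fingers=[-1,-1,-1,-1,-1,-1,-1], translation=[[0,0,0.006],[0,0,0.012],[0,0,0.018],[0,0,0.024],[0,0,0.03],[0,0,0.036],[0,0,0.036]], rotation=[[0,0,0],[0,0,0],[0,0,0],[0,0,0],[0,0,0],[0,0,0],[0,0,0]])

```text
clock: 7.9
tcp_pos: [0.52, 0.0767, 0.2165]
tool_rot: [0.997, -0.071, -0.001, 0.001]
force: [-0.4, 0.1, -4.3]
finger_gap: 0.0116
grip_force: 88.1
```

step_arm(fingers=[-1,-1,-1], translation=[[0,0,0.004],[0,0,0.008],[0,0,0.008]], rotation=[[0,0,0],[0,0,0],[0,0,0]])

```text
clock: 8.2
tcp_pos: [0.5201, 0.0768, 0.2147]
tool_rot: [0.997, -0.071, -0.001, 0.001]
force: [-0.1, 0.9, -3.9]
finger_gap: 0.0119
grip_force: 88.1
```

step_arm(fingers=[-1,-1,-1], translation=[[0,0,0.004],[0,0,0.008],[0,0,0.008]], rotation=[[0,0,0],[0,0,0],[0,0,0]])

```text
clock: 8.5
tcp_pos: [0.5204, 0.0768, 0.2134]
tool_rot: [0.997, -0.071, -0.0, 0.001]
force: [-1.7, -0.6, -0.2]
finger_gap: 0.0121
grip_force: 88.7
```

step_arm(fingers=[-1,-1,-1], translation=[[0,0,0.004],[0,0,0.006],[0,0,0.006]], rotation=[[0,0,0],[0,0,0],[0,0,0]])

```text
clock: 8.8
tcp_pos: [0.5204, 0.0769, 0.2128]
tool_rot: [0.997, -0.071, -0.0, 0.001]
force: [-4.4, -0.8, 5.6]
finger_gap: 0.0119
grip_force: 89.5
```

step_arm(fingers=[-1,-1,-1,-1,-1,-1,-1,-1,-1,-1], translation=[[0,0,-0.006],[0,0,-0.009],[0,-0.014,-0.009],[0,-0.028,-0.009],[0,-0.042,-0.009],[0,-0.056,-0.009],[0,-0.07,-0.009],[0,-0.084,-0.009],[0,-0.1,-0.009],[0,-0.1,-0.009]], rotation=[[0,0,0],[0,0,0],[0,0,0],[0,0,0],[0,0,0],[0,0,0],[0,0,0],[0,0,0],[0,0,0],[0,0,0]])

```text
clock: 9.8
tcp_pos: [0.5239, 0.1029, 0.2136]
tool_rot: [0.998, -0.071, -0.0, -0.0]
force: [-0.1, -0.0, -0.3]
finger_gap: 0.0123
grip_force: 88.5
```

```bash
python3 -c "
from h import *
where();go(.5204,.0769,.2145,-.143)"
```

```text
clock 9.8 bar x 0.0 d 0.0859 tcpz 0.2136 Fhook [-0.0531 -0.0173 -0.274 ] gap 0.0123
t 9.8 p [0.5239 0.1029 0.2136] yaw -0.1411 zaxis [-5.e-04  3.e-04 -1.e+00] F [-0.05 -0.01 -0.27]
TR [ 0.0009  0.1049 -0.0037] ROT [-0.0001  0.0004  0.0012]
```

step_arm(fingers=[-1,-1,-1,-1,-1,-1], translation=[[0,-0.01,0],[0,-0.02,0],[0,-0.03,0],[0,-0.04,0],[0,-0.052,0],[0,-0.052,0]], rotation=[[0,0,0],[0,0,0],[0,0,0],[0,0,0],[0,0,0],[0,0,0]])

```text
clock: 10.4
tcp_pos: [0.5257, 0.1154, 0.2136]
tool_rot: [0.997, -0.071, -0.0, 0.0]
force: [-0.0, -1.8, -0.1]
finger_gap: 0.0125
grip_force: 88.5
```

step_arm(fingers=[-1,-1,-1,-1,-1], translation=[[0,-0.008,0],[0,-0.016,0],[0,-0.024,0],[0,-0.032,0],[0,-0.032,0]], rotation=[[0,0,0],[0,0,0],[0,0,0],[0,0,0],[0,0,0]])

```text
clock: 10.9
tcp_pos: [0.5268, 0.123, 0.2135]
tool_rot: [0.997, -0.071, -0.0, 0.0]
force: [0.0, -1.1, -0.7]
finger_gap: 0.012
grip_force: 88.5
```

```bash
python3 -c "
from h import *
where()"
```

```text
clock 10.9 bar x 0.0001 d 0.0656 tcpz 0.2135 Fhook [ 0.211  -1.1213 -0.659 ] gap 0.012
```

step_arm(fingers=[-1,-1,-1,-1,-1,-1], translation=[[0,-0.004,0],[0,-0.008,0],[0,-0.012,0],[0,-0.016,0],[0,-0.02,0],[0,-0.02,0]], rotation=[[0,0,0],[0,0,0],[0,0,0],[0,0,0],[0,0,0],[0,0,0]])

```text
clock: 11.5
tcp_pos: [0.5275, 0.1276, 0.2135]
tool_rot: [0.997, -0.071, -0.0, 0.0]
force: [0.7, -2.5, 0.2]
finger_gap: 0.012
grip_force: 88.6
```

step_arm(fingers=[-1,-1,-1,-1], translation=[[0,-0.004,0],[0,-0.008,0],[0,-0.012,0],[0,-0.012,0]], rotation=[[0,0,0],[0,0,0],[0,0,0],[0,0,0]])

```text
clock: 11.9
tcp_pos: [0.5279, 0.1306, 0.2135]
tool_rot: [0.997, -0.071, -0.0, 0.0]
force: [-1.2, -2.2, 0.3]
finger_gap: 0.0122
grip_force: 88.6
```

step_arm(fingers=[-1,-1,-1], translation=[[0,-0.004,0],[0,-0.008,0],[0,-0.008,0]], rotation=[[0,0,0],[0,0,0],[0,0,0]])

```text
clock: 12.2
tcp_pos: [0.5282, 0.1325, 0.2135]
tool_rot: [0.997, -0.071, -0.0, 0.0]
force: [-0.7, -3.6, -0.3]
finger_gap: 0.012
grip_force: 88.6
```

step_arm(fingers=[-1,-1,-1], translation=[[0,-0.004,0],[0,-0.006,0],[0,-0.006,0]], rotation=[[0,0,0],[0,0,0],[0,0,0]])

```text
clock: 12.5
tcp_pos: [0.5284, 0.134, 0.2135]
tool_rot: [0.997, -0.071, -0.0, 0.0]
force: [-0.2, -2.6, 0.2]
finger_gap: 0.0121
grip_force: 88.6
```

```bash
python3 -c "
from h import *
where()"
```

```text
clock 12.5 bar x 0.0001 d 0.0545 tcpz 0.2135 Fhook [ 0.2051 -2.5694  0.1692] gap 0.0121
```

step_arm(fingers=[-1,-1,-1], translation=[[0,-0.003,0],[0,-0.006,0],[0,-0.006,0]], rotation=[[0,0,0],[0,0,0],[0,0,0]])

```text
clock: 12.8
tcp_pos: [0.5286, 0.1354, 0.2135]
tool_rot: [0.997, -0.071, -0.0, 0.0]
force: [0.8, -2.3, -0.2]
finger_gap: 0.012
grip_force: 88.6
```

step_arm(fingers=[-1,-1,-1], translation=[[0,-0.003,0],[0,-0.006,0],[0,-0.006,0]], rotation=[[0,0,0],[0,0,0],[0,0,0]])

```text
clock: 13.1
tcp_pos: [0.5288, 0.1366, 0.2135]
tool_rot: [0.997, -0.071, -0.001, 0.001]
force: [-0.4, -2.6, 0.7]
finger_gap: 0.0121
grip_force: 88.6
```

step_arm(fingers=[-1,-1,-1], translation=[[0,-0.003,0],[0,-0.004,0],[0,-0.004,0]], rotation=[[0,0,0],[0,0,0],[0,0,0]])

```text
clock: 13.4
tcp_pos: [0.5289, 0.137, 0.2134]
tool_rot: [0.997, -0.071, -0.001, 0.001]
force: [-1.0, -4.6, 2.6]
finger_gap: 0.0121
grip_force: 88.7
```

step_arm(fingers=[-1,-1,-1], translation=[[0,-0.003,0],[0,-0.006,0],[0,-0.006,0]], rotation=[[0,0,0],[0,0,0],[0,0,0]])

```text
clock: 13.7
tcp_pos: [0.529, 0.1379, 0.2134]
tool_rot: [0.997, -0.072, -0.001, 0.002]
force: [-2.1, -5.8, 2.6]
finger_gap: 0.0115
grip_force: 88.9
```

```bash
python3 -c "
from h import *
where()"
```

```text
clock 13.7 bar x 0.0001 d 0.0505 tcpz 0.2134 Fhook [-1.2515 -6.0203  2.6473] gap 0.0115
```

step_arm(fingers=[-1,-1,-1,-1], translation=[[0,-0.003,0],[0,-0.005,0],[0,-0.005,0],[0,-0.005,0]], rotation=[[0,0,0],[0,0,0],[0,0,0],[0,0,0]])

```text
clock: 14.1
tcp_pos: [0.529, 0.1383, 0.2134]
tool_rot: [0.997, -0.072, -0.001, 0.002]
force: [-1.7, -6.9, 2.3]
finger_gap: 0.0119
grip_force: 89.0
```

```bash
python3 - <<'E'
from h import *
where()
im=manip.read_camera("scene")[...,::-1].copy(); t=manip.read_camera("top")[...,::-1].copy()
a=cv2.resize(im[180:300,290:390],None,fx=4.5,fy=4.5,interpolation=cv2.INTER_CUBIC); b=cv2.resize(t[140:210,180:260],(340,298),interpolation=cv2.INTER_CUBIC)
out=np.zeros((540,800,3),np.uint8);out[:,:450]=a;out[:298,455:795]=b
cv2.imwrite("pics/g4.png",out)
E
```

```text
clock 14.1 bar x 0.0001 d 0.0501 tcpz 0.2134 Fhook [-0.7507 -7.0413  2.3203] gap 0.0119
```

View pics/g4.png

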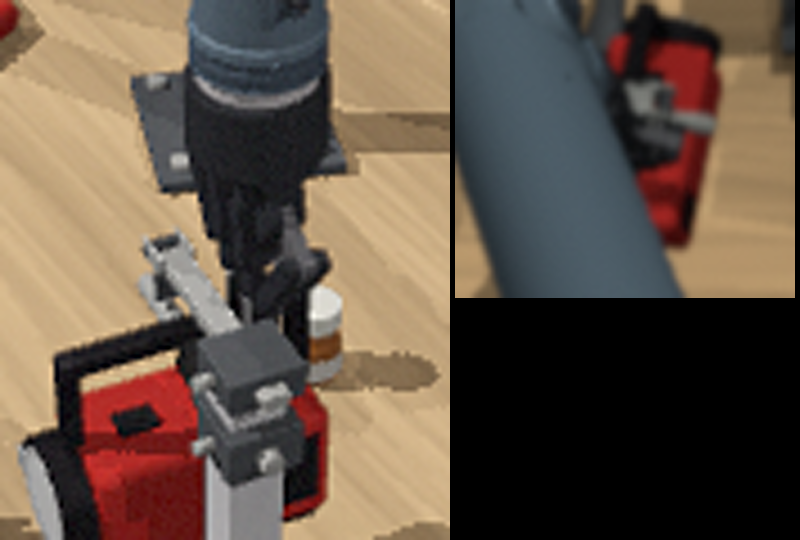

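The bar is on the peg against the buffer (crop about (190,345)), and the side force is about 7 N. Now for the tug back out.

step_arm(fingers=[-1,-1,-1,-1,-1,-1,-1], translation=[[0,0.012,0],[0,0.024,0],[0,0.036,0],[0,0.048,0],[0,0.06,0],[0,0.068,0],[0,0.068,0]], rotation=[[0,0,0],[0,0,0],[0,0,0],[0,0,0],[0,0,0],[0,0,0],[0,0,0]])

```text
clock: 14.9
tcp_pos: [0.5268, 0.1236, 0.2136]
tool_rot: [0.997, -0.071, -0.001, 0.0]
force: [0.6, 2.4, 0.1]
finger_gap: 0.0123
grip_force: 88.6
```

```bash
python3 -c "
from h import *
where()"
```

```text
clock 14.9 bar x 0.0 d 0.0651 tcpz 0.2136 Fhook [0.211  2.4677 0.141 ] gap 0.0123
```

step_arm(fingers=[-1,-1,-1,-1,-1], translation=[[0,0.004,0],[0,0.008,0],[0,0.012,0],[0,0.016,0],[0,0.016,0]], rotation=[[0,0,0],[0,0,0],[0,0,0],[0,0,0],[0,0,0]])

```text
clock: 15.4
tcp_pos: [0.5264, 0.1194, 0.2136]
tool_rot: [0.997, -0.071, -0.0, 0.001]
force: [0.6, 0.9, -0.1]
finger_gap: 0.0122
grip_force: 88.5
```

step_arm(fingers=[-1,-1,-1], translation=[[0,0.003,0],[0,0.006,0],[0,0.006,0]], rotation=[[0,0,0],[0,0,0],[0,0,0]])

```text
clock: 15.7
tcp_pos: [0.5262, 0.118, 0.2135]
tool_rot: [0.997, -0.071, -0.0, 0.001]
force: [-0.1, 1.6, -0.1]
finger_gap: 0.0119
grip_force: 88.5
```

step_arm(fingers=[-1,-1,-1], translation=[[0,0.003,0],[0,0.006,0],[0,0.006,0]], rotation=[[0,0,0],[0,0,0],[0,0,0]])

```text
clock: 16.0
tcp_pos: [0.526, 0.1168, 0.2136]
tool_rot: [0.997, -0.071, -0.0, 0.0]
force: [0.3, 2.3, -0.4]
finger_gap: 0.0119
grip_force: 88.5
```

step_arm(fingers=[-1,-1,-1], translation=[[0,0.003,0],[0,0.006,0],[0,0.006,0]], rotation=[[0,0,0],[0,0,0],[0,0,0]])

```text
clock: 16.3
tcp_pos: [0.5259, 0.1164, 0.2136]
tool_rot: [0.998, -0.071, -0.0, -0.0]
force: [0.9, 4.6, -2.0]
finger_gap: 0.0122
grip_force: 88.4
```

step_arm(fingers=[-1,-1,-1], translation=[[0,0.003,0],[0,0.004,0],[0,0.004,0]], rotation=[[0,0,0],[0,0,0],[0,0,0]])

```text
clock: 16.6
tcp_pos: [0.5258, 0.1163, 0.2137]
tool_rot: [0.998, -0.07, 0.0, -0.001]
force: [1.7, 5.4, -2.0]
finger_gap: 0.0121
grip_force: 88.4
```

```bash
python3 -c "
from h import *
where()"
```

```text
clock 16.6 bar x 0.0 d 0.0724 tcpz 0.2137 Fhook [ 0.9465  5.5796 -2.    ] gap 0.0121
```

step_arm(fingers=[-1,-1,-1,-1], translation=[[0,0.003,0],[0,0.005,0],[0,0.005,0],[0,0.005,0]], rotation=[[0,0,0],[0,0,0],[0,0,0],[0,0,0]])

```text
clock: 17.0
tcp_pos: [0.5258, 0.1161, 0.2137]
tool_rot: [0.998, -0.07, 0.0, -0.002]
force: [2.3, 7.2, -3.0]
finger_gap: 0.012
grip_force: 88.3
```

```bash
python3 -c "
from h import *
where()"
```

```text
clock 17.0 bar x 0.0 d 0.0726 tcpz 0.2137 Fhook [ 1.2468  7.5008 -2.9855] gap 0.012
```

The flap held the tug, with the bar stopped at d≈72.5 mm. I'll ease back to mid-travel and rest the weight on the peg.

step_arm(fingers=[-1,-1,-1,-1,-1,-1,-1], translation=[[0,-0.008,0],[0,-0.016,0],[0,-0.024,0],[0,-0.032,0],[0,-0.038,0],[0,-0.036,0],[0,-0.036,0]], rotation=[[0,0,0],[0,0,0],[0,0,0],[0,0,0],[0,0,0],[0,0,0],[0,0,0]])

```text
clock: 17.7
tcp_pos: [0.5269, 0.1205, 0.2134]
tool_rot: [0.997, -0.072, -0.0, 0.001]
force: [-0.1, -3.0, 0.6]
finger_gap: 0.0116
grip_force: 88.9
```

```bash
python3 -c "
from h import *
where();print(np.round(manip.get_obs()['moment'],3));hk(.067,.2136)"
```

```text
clock 17.7 bar x 0.0005 d 0.0681 tcpz 0.2134 Fhook [ 0.296  -2.9429  0.5943] gap 0.0116
[-0.703  0.    -0.136]
[0.5266 0.1216 0.2136]
t 17.7 p [0.5269 0.1205 0.2134] yaw -0.1441 zaxis [-9.0e-04 -2.1e-03 -1.0e+00] F [-0.13 -2.96  0.59]
TR [-0.0021 -0.0042 -0.0009] ROT [ 0.0014  0.0004 -0.0007]
```

step_arm(fingers=[-1,-1,-1], translation=[[0,0.005,0],[0,0.005,0],[0,0.005,0]], rotation=[[0,0,0],[0,0,0],[0,0,0]], force=30)

```text
clock: 18.0
tcp_pos: [0.5268, 0.1209, 0.2135]
tool_rot: [0.997, -0.071, -0.0, 0.0]
force: [1.0, -1.4, -0.0]
finger_gap: 0.0123
grip_force: 88.7
```

```bash
python3 -c "
from h import *
where();print(np.round(manip.get_obs()['moment'],3))"
```

```text
clock 18.0 bar x 0.0003 d 0.0677 tcpz 0.2135 Fhook [ 1.2067 -1.2631 -0.0428] gap 0.0123
[-0.418 -0.289 -0.108]
```

step_arm(fingers=[-0.72,-0.7,-0.66,-0.62,-0.58,-0.5,-0.4,-0.2,-0.1,-0.1], translation=[[0,0,0],[0,0,0],[0,0,0],[0,0,0],[0,0,0],[0,0,0],[0,0,0],[0,0,0],[0,0,0],[0,0,0]], rotation=[[0,0,0],[0,0,0],[0,0,0],[0,0,0],[0,0,0],[0,0,0],[0,0,0],[0,0,0],[0,0,0],[0,0,0]])

```text
clock: 19.0
tcp_pos: [0.5265, 0.1206, 0.2135]
tool_rot: [0.997, -0.071, -0.001, 0.001]
force: [0.8, -0.2, -0.9]
finger_gap: 0.0386
grip_force: 0.0
```

```bash
python3 - <<'E'
from h import *
where()
im=manip.read_camera("scene")[...,::-1].copy(); t=manip.read_camera("top")[...,::-1].copy()
a=cv2.resize(im[180:300,290:390],None,fx=4.5,fy=4.5,interpolation=cv2.INTER_CUBIC); b=cv2.resize(t[140:210,180:260],(340,298),interpolation=cv2.INTER_CUBIC)
out=np.zeros((540,800,3),np.uint8);out[:,:450]=a;out[:298,455:795]=b
cv2.imwrite("pics/g5.png",out)
E
```

```text
clock 19.0 bar x 0.0001 d 0.068 tcpz 0.2135 Fhook [ 0.8016 -0.0569 -0.9467] gap 0.0386
```

View pics/g5.png

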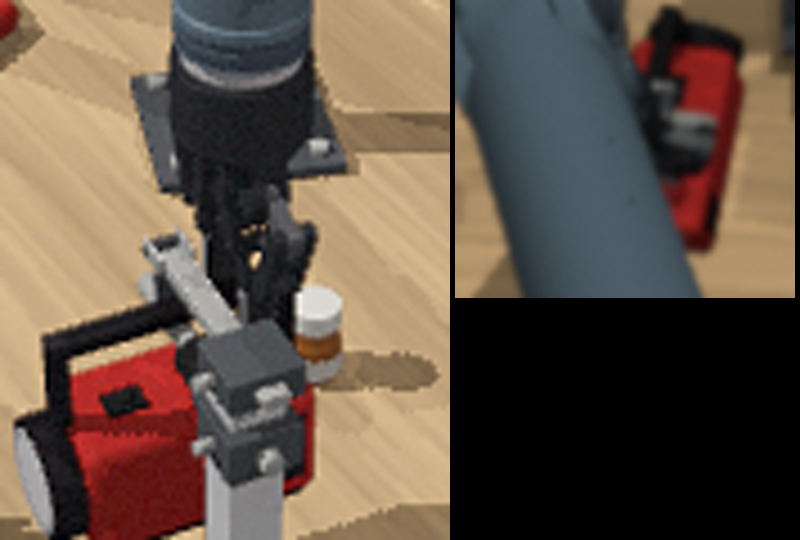

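Released: the lamp hangs on the peg (bar at crop (110,325)), slightly head-down. I'll retreat straight up.

step_arm(fingers=[-0.1,-0.1,-0.1,-0.1,-0.1,-0.1,-0.1,-0.1,-0.1,-0.1], translation=[[0,0,-0.02],[0,0,-0.05],[0,0,-0.08],[0,0,-0.12],[0,0,-0.17],[0,0,-0.25],[0,0,-0.35],[0,0,-0.45],[0,0,-0.5],[0,0,-0.5]], rotation=[[0,0,0],[0,0,0],[0,0,0],[0,0,0],[0,0,0],[0,0,0],[0,0,0],[0,0,0],[0,0,0],[0,0,0]])

```text
clock: 20.1
tcp_pos: [0.528, 0.1214, 0.3415]
tool_rot: [0.997, -0.071, 0.002, -0.0]
force: [0.0, 0.0, -0.8]
finger_gap: 0.0386
grip_force: 0.0
```

step_arm(fingers=[-0.1,-0.1,-0.1,-0.1,-0.1,-0.1,-0.1,-0.1,-0.1,-0.1], translation=[[0,0.1,0],[0,0.25,0],[0,0.4,0],[0,0.55,0],[0,0.7,0],[0,0.8,0],[0,0.8,0],[0,0.8,0],[0,0.8,0],[0,0.8,0]], rotation=[[0,0,0],[0,0,0],[0,0,0],[0,0,0],[0,0,0],[0,0,0],[0,0,0],[0,0,0],[0,0,0],[0,0,0]])

```text
clock: 21.1
tcp_pos: [0.4983, -0.0752, 0.3384]
tool_rot: [0.998, -0.069, -0.001, 0.0]
force: [-0.2, 0.0, 0.1]
finger_gap: 0.0383
grip_force: 0.0
```

```bash
python3 - <<'E'
from h import *
for i in range(12): a0=manip.read_camera("scene")
t=manip.read_camera("top")[...,::-1].copy()
for i in range(14): manip.read_camera("top")
im=manip.read_camera("scene")
print("diff",np.abs(im[180:330,280:390].astype(int)-a0[180:330,280:390]).mean(),manip.get_obs()["clock"])
im=im[...,::-1]
a=cv2.resize(im[190:300,280:370],None,fx=5,fy=5,interpolation=cv2.INTER_CUBIC); b=cv2.resize(t[145:215,180:250],(345,345),interpolation=cv2.INTER_CUBIC)
out=np.zeros((550,800,3),np.uint8);out[:,:450]=a;out[:345,453:798]=b
cv2.imwrite("pics/g6.png",out)
E
```

```text
diff 1.4965252525252526 22.5
```

View pics/g6.png

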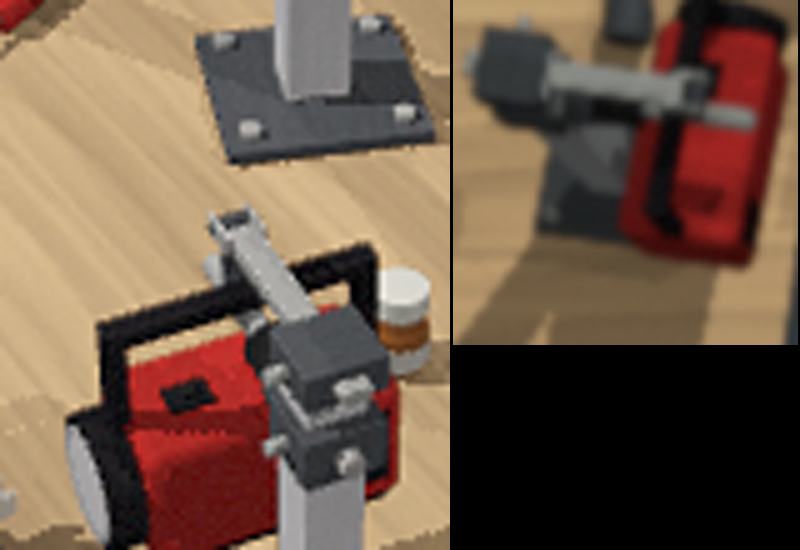

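The lamp hangs by the middle of its bar, between buffer and flap (top crop (670,120)). I'll let any residual swing die out, check that it is still, then hand in.

```bash
python3 - <<'E'
from h import *
fr=[]
for i in range(110):
    f=manip.read_camera("scene").astype(int)
    if i%10==0: fr.append(f)
d=lambda r:[round(np.abs(b[r]-a[r]).mean(),2) for a,b in zip(fr,fr[1:])]
print("lamp",d(np.s_[240:300,290:345])); print("static",d(np.s_[270:330,400:455]),manip.get_obs()["clock"])
E
```

```text
lamp [np.float64(2.23), np.float64(2.22), np.float64(2.29), np.float64(2.22), np.float64(2.23), np.float64(2.26), np.float64(2.26), np.float64(2.25), np.float64(2.28), np.float64(2.25)]
static [np.float64(1.2), np.float64(1.2), np.float64(1.21), np.float64(1.19), np.float64(1.2), np.float64(1.2), np.float64(1.19), np.float64(1.21), np.float64(1.2), np.float64(1.21)] 28.0
```

```bash
python3 -c "
from workcell import manip
print(manip.hand_in())"
```

```text
the job is handed in; nothing more can be done
None
```

The lamp hangs still on the peg by the middle of its handle; the flap held an outward tug of about 7 N, the most side force used either way, and the job was handed in at about 28 s of the 72 s, with no verdict shown.

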